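# Lock the end cheek onto a stone display plinth

## Robot

A 6-joint arm with a two-finger parallel gripper is mounted at the origin on the work surface. World frame = base frame: x ahead of the robot, y to its left, z up, the work surface at z = 0. Lengths are in mm, angles in degrees, forces in N, time in s.
With the tool pointing down it reaches from about 275 to 850 mm from the base axis. Payload 19 kg.
Tool frame: the origin (TCP) lies on the centre line of the jaws, within the pads' length; the fingertips stand 11 mm ahead of it and the grasp point (between the pads) lies 8 mm behind it; z points along the fingers, y is the direction in which the jaws open and shut (so a half turn about z gives the same grasp; the last joint's range is limited). The gripper opens to 85 mm and grips with 20 to 120 N. Pads are 22 mm wide; open, the fingers measure 114 mm over their backs; the gripper's body (76 mm by 85 mm) begins 54 mm behind the grasp point. The pads swing forward as they close: fully open they stand 13 mm farther back than shut.
Start: joints at [64.572, 8.623, 82.357, -0, 89.026, -7.678], TCP at [175.303, 547.595, 242.267] pointing down, gripper open.
Joint ranges: [-160.23, 160.23], [-39.13, 120.54], [6.94, 153.29], [-79.49, 259.48], [9.18, 160.14], [-161.06, 161.06]. Speed limits (degrees/s): [108.29, 108.29, 127.2, 172.46, 172.46, 172.46].

## Interface

Orientations are given as a 3x3 rotation matrix whose columns are the frame's x, y, z axes.
In Python, from bench import manip, grab_frame, calibration gives the robot as it stands.
- The arm moves only by the shell command python3 -m creep 'ROWS'. ROWS is JSON, a list of rows, each a list of 5 numbers: the finger opening in mm, from 0 to 85.4, then the shift along the tool's x, y, z in mm, then the turn about the tool's z in rad. A call has 1 to 5 rows; each row is the pose to reach, as a shift and turn from the pose commanded when the call began, along the tool's axes at that moment; what a row does not reach only later rows make up. A row lasts 1/12 s, in which the tool goes at most 41.7 mm and 7.16 degrees, less where a joint would pass 70% of its speed; a pose out of reach is approached as far as the arm can. A call with a gripper value outside its range is refused whole. The fingers move at their own pace and stop on an object; the grip force is fixed at half the most. Time passes only in rows, so rows that repeat a pose let the fingers close. It gives the time, the measured TCP pose, the force and the opening at its end, in the units of the state.
- manip.get_state(): the state, without advancing time (a new reading comes with each control period).
- grab_frame(name): name is "side" or "top"; returns (picture, depth): 384x512x3 uint8, red, green, blue; 384x512 float32, mm along the optical axis (not along the pixel's ray), 0 where there is no reading.
- calibration(name): a dict with "mtx" (3x3 intrinsics, pixels), "camera_from_world" (4x4, takes a point from world to camera coordinates). Camera axes: x right, y up, looking along -z (the intrinsics and any distortion apply to the point x, -y, -z); pixel columns grow to the right and rows downward; lengths in mm; the calibration is good to about 2 mm. A picture is of the moment at which its call begins. calibration takes no time and is no camera call.
- manip.hand_in(): hands the job in, once; it reports no verdict.
The state is a dict: "time_s": time; "joint_pos": joint angles; "qvel": joint speeds; "joint_efforts": joint torques, N m; "tcp_pos": TCP position; "orientation": TCP orientation; "ft_force": force on the tool from outside, world axes, zero at the start; "torque": the same for the moment, N m; "width": finger opening in mm.
Only numpy, scipy, OpenCV 4.12 (cv2) and the standard library are available. Lean on these libraries where they do the work, as an engineer would, in place of code of your own. Each camera call takes 0.05 s, during which the arm holds its last target.

## Task

Take the screwdriver from its block, seat its blade in the slot of the cam lock on the plinth and turn it clockwise until the cam has drawn the wooden end cheek firmly up against both cork pads, so that it stays clamped; stop once it has gone tight and do not overtighten. Turn the cam only with the screwdriver, without leaning on it hard, and keep off the cheek, the plinth and the other things on the bench. Last, stand the screwdriver back upright in its block, fully down in the hole, and let go.

Things in the scene. Friction and masses are not known exactly. Their poses are not given: they have to be found in the camera images.
- plinth: Fixed display plinth of pale wood, 160 x 140 mm, 40 mm high. Origin on the bench under the cam's axis; z up; the end face that takes the cheek lies 30 mm from the origin towards the plinth's -x. A round green stone slab (96 mm across, its top 56 mm above the bench) stands on it, centred 76 mm along +x
- cam_slot (a point): Centre of the mouth of the slot in the round steel cam cap (44 mm across, flush with the plinth's top, 40 mm above the bench). The slot runs along this point's x (either way round is alike), is 19 mm long, 5 mm wide and 6 mm deep, sharp-edged, with a flat floor; z up. A red dot on the cap lies towards -x. Turns with the cam
- cam (a joint): Turn of the cam in rad, clockwise seen from above; 0 (starts 0 to 0.35) to 2.25 (hard stop). Turning takes about 0.05 N m; from about 0.6 on its claw draws the bolt and cheek in, 6 mm per rad, with hardly more torque. The cheek meets the pads between about 1.1 and 1.9, differing from case to case; from there the torque climbs by about 0.45 N m per rad. It stays where it is left
- cheek_face (a point): Centre of the face of the loose wooden end cheek that looks at the plinth; cheek 28 mm thick, 140 mm long, 40 mm high, 0.12 to 0.21 kg, standing on the bench. Site x points to the plinth; z up. Its brass bolt already reaches into the plinth, where its ball lies within the open cam. It starts 1.5 to 7 mm off the pads, nearly square
- cheek: The same cheek; origin at the bottom edge of that face
- pads: Two cork pads (30 x 26 mm) on the plinth's end face, standing 2 to 6 mm proud of it, differing from case to case: the reported pose is that of their mounting (at the plinth's origin), not of their faces. They and the bolt give about 1 mm per 15 N
- toolblock: Fixed black tool block, 75 x 75 mm, 66 mm high, with an upright round through hole in its middle, 19 mm across with a 2 mm chamfer; origin under its middle on the bench
- driver_handle (a point): Centre of the screwdriver's orange handle, which is 22 x 22 mm square with 3 mm rounded edges and 64 mm tall, its flats along this point's x and y. The screwdriver (126 mm, 0.12 kg) stands tip down in the block, its handle resting on the block's top; z up. Handle bottom 32 mm below this point, tip 94 mm below
- driver_tip (a point): Middle of the end of the flat blade: 14 mm wide along this point's x, 3 mm thick along y, 14 mm long, then an 8 mm round shank; z points up to the handle. Same axes as the handle
- driver: The screwdriver as a whole; origin at its tip
- quartz: Bystander: loose pink stone disc, 90 mm across, 22 mm high; origin under its middle
- fossil: Bystander: loose dark brown stone disc, 76 mm across, 20 mm high; origin under its middle
- polish: Bystander: white bottle with blue cap, 54 mm across, 130 mm high; origin under its middle
Not all that is in view belongs to the job. What is shaped like the driver but green is not meant.

How it is judged:
By the outcome, as a careful person would: the job done as asked, in the order asked, and still so for the second after the job is handed in, with the robot touching nothing.
It also fails if it takes over 72 s, if anything falls off the work surface, if the arm or the gripper's body presses on something with over 40 N, if the wrist force passes 120 N, or if a joint passes its speed limit or range.

## Working session

There is one attempt and no reset: what is moved stays moved. The work goes in short steps, Python scripts to look and compute and a shell command to move; the robot and the scene stay as the last step left them, time stands still between calls to the robot, and variables do not carry over. Pictures are saved under pics/ and viewed, and the job is handed in when it is done.

```bash
ls; mkdir -p pics; python3 - <<'E'
from bench import manip, grab_frame, calibration
import cv2,numpy as np
for n in("side","top"):
    p,d=grab_frame(n); cv2.imwrite(f"pics/{n}0.png",cv2.cvtColor(p,cv2.COLOR_RGB2BGR)); np.save(f"{n}0.npy",d)
    c=calibration(n); print(n,{k:np.round(v,3).tolist() if hasattr(v,'__len__') else v for k,v in c.items()})
s=manip.get_state(); print({k:np.round(v,3).tolist() for k,v in s.items()})
E
```

```text
pics
side {'mtx': [[496.211, 0.0, 259.855], [0.0, 496.211, 196.304], [0.0, 0.0, 1.0]], 'camera_from_world': [[-0.983, -0.184, -0.012, 587.733], [0.129, -0.733, 0.668, -113.728], [-0.132, 0.655, 0.744, -1236.999], [0.0, 0.0, 0.0, 1.0]]}
top {'mtx': [[347.996, 0.0, 252.133], [0.0, 347.996, 179.244], [0.0, 0.0, 1.0]], 'camera_from_world': [[-0.012, -1.0, -0.019, 45.874], [0.981, -0.015, 0.191, -574.54], [-0.191, -0.017, 0.981, -859.085], [0.0, 0.0, 0.0, 1.0]]}
{'time_s': 0.1, 'joint_pos': [64.571, 8.648, 82.388, -0.002, 89.026, -7.676], 'qvel': [0.028, 0.099, -0.066, 0.057, -0.02, 0.123], 'joint_efforts': [0.005, -71.437, -57.18, -0.0, 0.007, 0.0], 'tcp_pos': [175.253, 547.43, 241.751], 'orientation': [[-0.952, 0.305, -0.0], [0.305, 0.952, -0.001], [0.0, -0.001, -1.0]], 'ft_force': [0.121, -0.051, 0.356], 'torque': [-0.032, -0.043, -0.044], 'width': 85.534}
```

View pics/side0.png

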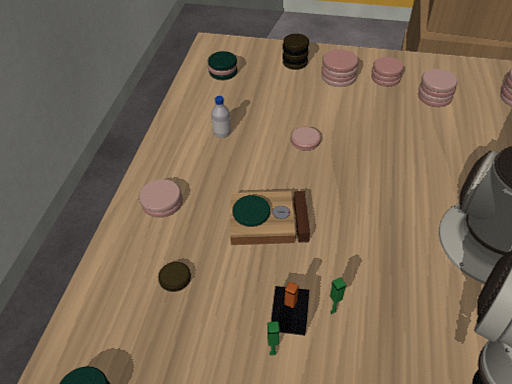

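View pics/top0.png

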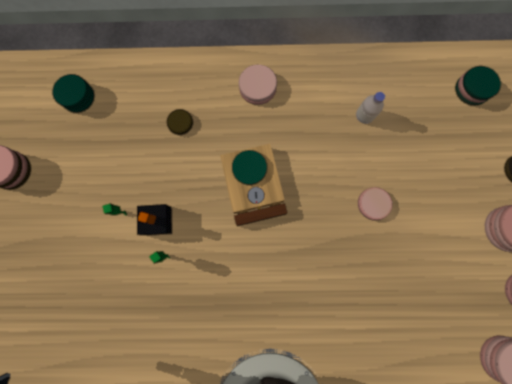

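```bash
python3 - <<'E'
import cv2,numpy as np
s=cv2.imread("pics/side0.png");t=cv2.imread("pics/top0.png")
a=cv2.resize(s[180:360,215:355],None,fx=4,fy=4,interpolation=cv2.INTER_CUBIC)[:600]
cv2.imwrite("pics/c_side.png",cv2.resize(s[180:360,215:355],(467,600),interpolation=cv2.INTER_CUBIC))
cv2.imwrite("pics/c_top.png",cv2.resize(t[140:270,95:295],(800,520),interpolation=cv2.INTER_CUBIC))
E
```

```text
(no output)
```

View pics/c_side.png

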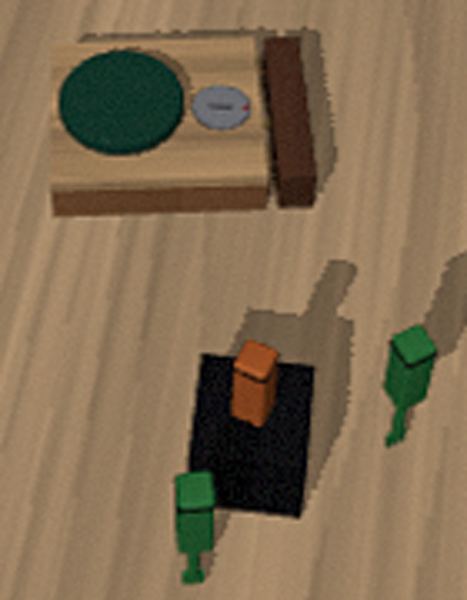

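View pics/c_top.png

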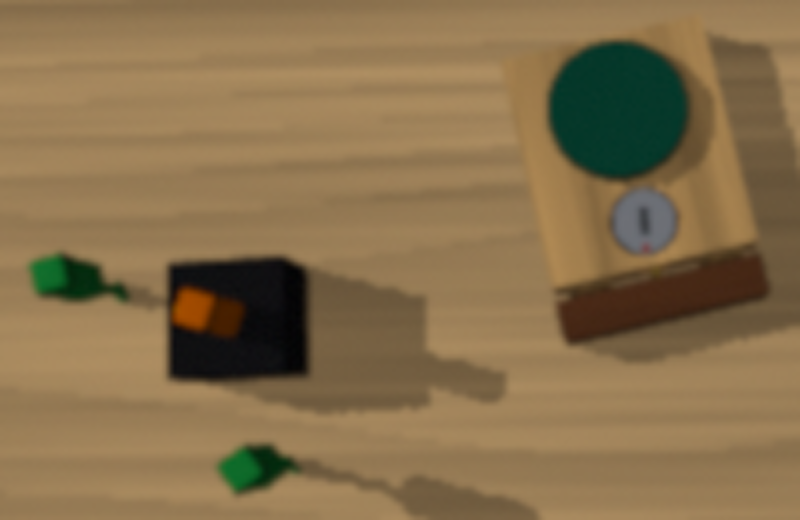

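```bash
cat > h.py <<'E'
import cv2,numpy as np
from bench import manip,grab_frame,calibration
CAL={n:calibration(n) for n in("side","top")}
def ray(n,uv,z):
    "pixel -> world point at plane z"
    K=CAL[n]["mtx"];T=np.array(CAL[n]["camera_from_world"]);R=T[:3,:3];t=T[:3,3]
    uv=np.atleast_2d(np.asarray(uv,float)); k=np.linalg.inv(K)
    d=(k@np.c_[uv,np.ones(len(uv))].T).T; d=d*[1,-1,-1]
    o=-R.T@t; w=d@R
    s=(z-o[2])/w[:,2]
    return o+w*s[:,None]
def proj(n,P):
    T=np.array(CAL[n]["camera_from_world"]);P=np.atleast_2d(P)
    c=P@T[:3,:3].T+T[:3,3]; c=c*[1,-1,-1]; q=c@np.array(CAL[n]["mtx"]).T
    return q[:,:2]/q[:,2:]
def depth2w(n,d):
    v,u=np.mgrid[:d.shape[0],:d.shape[1]]
    K=CAL[n]["mtx"];T=np.array(CAL[n]["camera_from_world"])
    c=np.stack([(u-K[0][2])/K[0][0]*d,-(v-K[1][2])/K[1][1]*d,-d],-1)
    return (c-T[:3,3])@T[:3,:3]
E
cat > loc.py <<'E'
from h import *
for n in("top","side"):
    im=cv2.imread(f"pics/{n}0.png");d=np.load(f"{n}0.npy");W=depth2w(n,d);hsv=cv2.cvtColor(im,cv2.COLOR_BGR2HSV)
    H,S,V=[hsv[...,i].astype(int) for i in range(3)]
    print("==",n,"bench z",np.median(W[300:330,100:200,2]) if n=="top" else 0)
    # orange handle
    reg=np.zeros(H.shape,bool)
    if n=="top": reg[195:240,130:180]=1
    else: reg[275:315,275:310]=1
    o=reg&(H<14)&(S>170)&(V>60)
    pts=W[o]; print("orange n",o.sum(),"zmax",np.percentile(pts[:,2],[50,90,98]))
    for name,m,z in [("handletop",o&(W[...,2]>123),130)]:
        v,u=np.nonzero(m); r=ray(n,np.c_[u,v],z); rc=cv2.minAreaRect(r[:,:2].astype(np.float32)); print(name,m.sum(),rc,r.mean(0))
    # green tools
    g=(H>50)&(H<75)&(S>150)&(V>50)
    k,l,st,c=cv2.connectedComponentsWithStats(g.astype(np.uint8))
    for i in range(1,k):
        if st[i,4]>15:
            p=W[l==i]; tp=p[p[:,2]>np.percentile(p[:,2],85)-6]; print("green",st[i],np.round(tp.mean(0)),"z",np.percentile(p[:,2],[2,98]).round())
    # block
    b=(V<45)&(np.abs(W[...,2]-66)<5)
    k,l,st,c=cv2.connectedComponentsWithStats(b.astype(np.uint8))
    for i in range(1,k):
        if st[i,4]>100:
            v,u=np.nonzero(l==i); r=ray(n,np.c_[u,v],66); print("block",st[i],cv2.minAreaRect(r[:,:2].astype(np.float32)))
    # cam cap: gray
    reg=np.zeros(H.shape,bool)
    if n=="top": reg[180:208,244:268]=1
    else: reg[200:224,268:294]=1
    gm=reg&(S<60)
    v,u=np.nonzero(gm); r=ray(n,np.c_[u,v],40)
    hull=cv2.convexHull(r[:,:2].astype(np.float32)); print("cap",gm.sum(),cv2.fitEllipse(hull),cv2.minEnclosingCircle(hull))
    c=np.array(cv2.minEnclosingCircle(hull)[0])
    red=reg&((H>165)|(H<6))&(S>70)&(V>60)
    v,u=np.nonzero(red);r=ray(n,np.c_[u,v],40);
    rr=np.hypot(*(r[:,:2]-c).T)<20; print("red",r[rr].round(1).tolist()[:8])
    # slab
    gs=(H>65)&(H<95)&(S>100)&(V<90)&(np.abs(W[...,2]-56)<6)
    k,l,st,cc=cv2.connectedComponentsWithStats(gs.astype(np.uint8))
    for i in range(1,k):
        if st[i,4]>300:
            v,u=np.nonzero(l==i); r=ray(n,np.c_[u,v],56); print("slab",st[i],cv2.minEnclosingCircle(r[:,:2].astype(np.float32)))
    # plinth top + cheek top at z~40
    z40=(np.abs(W[...,2]-40)<5)
    reg=np.zeros(H.shape,bool)
    if n=="top": reg[135:235,210:300]=1
    else: reg[180:255,222:320]=1
    hsvch=reg&z40
    ch=hsvch&(V<100)&(S>120)&(H<20)
    print("zcheek",np.median(W[ch][:,2]))
    v,u=np.nonzero(ch); r=ray(n,np.c_[u,v],40); print("cheek",ch.sum(),cv2.minAreaRect(r[:,:2].astype(np.float32)))
E
python3 loc.py
```

```text
== top bench z -0.9805733155257159
orange n 67 zmax [105.75111012 128.05243634 129.61556727]
handletop 19 ((473.0170593261719, 290.3605041503906), (16.16669273376465, 23.48943328857422), 86.3661117553711) [472.00242172 288.6200033  130.        ]
green [104 205   8   8  58] [495. 386. 125.] z [121. 128.]
green [151 253  10   9  64] [380. 261. 138.] z [122. 129.]
block [138 205  29  30 644] ((472.4779968261719, 294.7679443359375), (72.98444366455078, 72.34162139892578), 2.9215517044067383)
cap 204 ((536.2645263671875, 29.496665954589844), (41.03776550292969, 42.22692108154297), 33.5782356262207) ((535.96728515625, 29.74576187133789), 21.589519500732422)
red [[516.8, 28.7, 40.0]]
slab [464  67  36  32 877] ((835.7816162109375, -595.4431762695312), 48.38169479370117)
slab [ 54  75  34  32 822] ((835.5028076171875, 544.7453002929688), 49.14255905151367)
slab [233 151  33  33 865] ((609.0864868164062, 45.45090866088867), 44.6301155090332)
zcheek 39.23947714839341
cheek 586 ((552.4136962890625, 32.98259735107422), (168.21673583984375, 138.7567596435547), 13.204916954040527)
== side bench z 
[... 547 characters left out ...]
37 877] ((475.2594909667969, 300.1044616699219), (72.87371826171875, 79.41566467285156), 2.8431873321533203)
cap 181 ((538.1083374023438, 29.696712493896484), (41.68700408935547, 43.34872817993164), 93.34086608886719) ((538.1990966796875, 29.31479835510254), 22.174983978271484)
red [[519.8, 27.1, 40.0]]
slab [209  52  28  17 374] ((839.3507690429688, -591.40087890625), 53.6228141784668)
slab [233 195  37  31 864] ((611.4937744140625, 49.3406982421875), 49.65338134765625)
slab [ 60 367  47  17 590] ((843.7176513671875, 535.2618408203125), 44.49995422363281)
zcheek 40.48709182423102
cheek 470 ((538.6493530273438, 32.36058044433594), (133.65325927734375, 143.20370483398438), 13.247010231018066)
```

```bash
cat > loc2.py <<'E'
from h import *
import sys
out=[]
for n,roi in(("top",(130,200,55,40)),("side",(270,270,45,60))):
    im=cv2.imread(f"pics/{n}0.png");x,y,w,h=roi;F=10
    c=cv2.resize(im[y:y+h,x:x+w],None,fx=F,fy=F,interpolation=cv2.INTER_CUBIC)
    cv2.imwrite(f"pics/h_{n}.png",c)
    hsv=cv2.cvtColor(c,cv2.COLOR_BGR2HSV)
    m=((hsv[...,0]<14)&(hsv[...,1]>150)&(hsv[...,2]>50))
    vv=hsv[...,2][m]; thr,_=cv2.threshold(vv.reshape(-1,1),0,255,cv2.THRESH_OTSU); print(n,"otsu",thr,np.percentile(vv,[5,25,50,75,95]))
    m2=(m&(hsv[...,2]>thr)).astype(np.uint8)
    cs,_=cv2.findContours(m2,cv2.RETR_EXTERNAL,cv2.CHAIN_APPROX_NONE);k=max(cs,key=cv2.contourArea)[:,0,:]
    uv=(k+.5)/F-.5+[x,y]; r=ray(n,uv,130)[:,:2].astype(np.float32)
    print("top face",cv2.minAreaRect(r),cv2.contourArea(r), "cent",(lambda M:(M['m10']/M['m00'],M['m01']/M['m00']))(cv2.moments(r)))
E
python3 loc2.py
```

```text
top otsu 83.0 [ 53.  64.  69.  74. 107.]
top face ((478.521728515625, 293.78753662109375), (26.49477195739746, 14.536118507385254), 48.11832046508789) 48.50843403209001 cent (477.14657493706295, 291.2069304640362)
side otsu 108.0 [ 62. 101. 129. 149. 162.]
top face ((475.88006591796875, 327.3938293457031), (17.862075805664062, 34.50913619995117), 6.8088202476501465) 462.4600620418787 cent (476.0557866145966, 327.52089749854645)
```

```bash
python3 - <<'E'
import cv2,numpy as np
a=cv2.imread("pics/h_top.png");b=cv2.imread("pics/h_side.png")
b=cv2.resize(b,(450,600))
o=np.zeros((600,800,3),np.uint8);o[:,:330]=0
o[:,350:800]=b; aa=cv2.resize(a,(345,251)); o[:251,:345]=aa
cv2.imwrite("pics/h_both.png",o)
E
```

```text
(no output)
```

View pics/h_both.png

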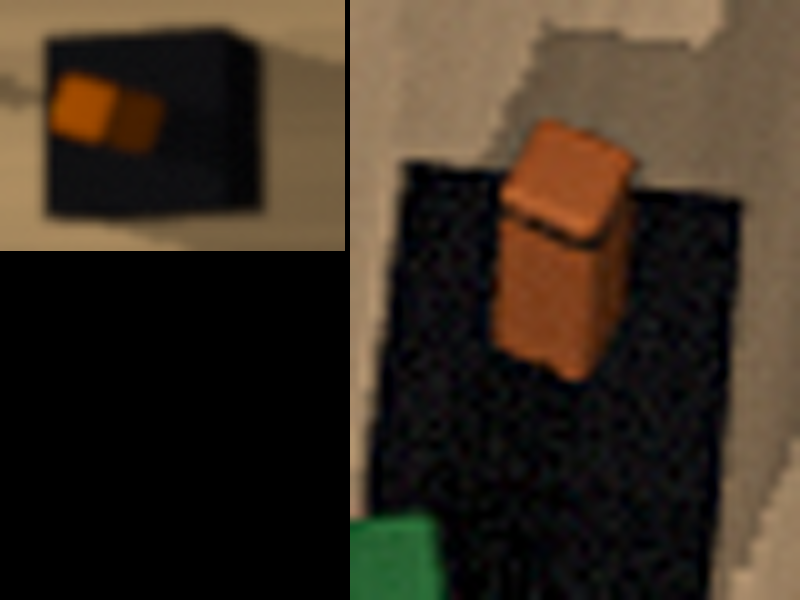

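```bash
python3 - <<'E'
from h import *
def ana(n,uv):
    r=ray(n,uv,130)[:,:2]; c=r.mean(0); e=np.roll(r,-1,0)-r
    print(n,c.round(1),np.hypot(*e.T).round(1),np.degrees(np.arctan2(e[:,1],e[:,0])).round(1)%90, (np.degrees(np.arctan2(e[:,1],e[:,0]))%90).mean())
s=np.array([(545,118),(637,163),(605,237),(503,190)],float); ana("side",(s-[350,0]+.5)/10-.5+270)
t=np.array([(67,72),(119,89),(104,144),(50,126)],float); ana("top",(t+.5)/6.27-.5+[130,200])
for n,roi in(("top",(130,200,55,40)),):
    im=cv2.imread(f"pics/{n}0.png");x,y,w,h=roi;F=10
    c=cv2.resize(im[y:y+h,x:x+w],None,fx=F,fy=F,interpolation=cv2.INTER_CUBIC)
    hsv=cv2.cvtColor(c,cv2.COLOR_BGR2HSV)
    m2=((hsv[...,0]<18)&(hsv[...,1]>190)&(hsv[...,2]>150)).astype(np.uint8)
    cs,_=cv2.findContours(m2,cv2.RETR_EXTERNAL,cv2.CHAIN_APPROX_NONE);k=max(cs,key=cv2.contourArea)[:,0,:]
    r=ray(n,(k+.5)/F-.5+[x,y],130)[:,:2].astype(np.float32)
    print("top face",cv2.minAreaRect(r))
# cap slot & cap both views: dark slot pixels
for n,(x,y,w,h) in (("top",(243,182,26,26)),("side",(268,202,28,22))):
    im=cv2.imread(f"pics/{n}0.png");F=20
    c=cv2.resize(im[y:y+h,x:x+w],None,fx=F,fy=F,interpolation=cv2.INTER_CUBIC);cv2.imwrite(f"pics/cap_{n}.png",c)
    g=cv2.cvtColor(c,cv2.COLOR_BGR2GRAY)
    yy,xx=np.mgrid[:g.shape[0],:g.shape[1]];P=ray(n,np.c_[((xx+.5)/F-.5+x).ravel(),((yy+.5)/F-.5+y).ravel()],40).reshape(*g.shape,3)
    ctr={"top":(536.1,29.6),"side":(538.1,29.5)}[n]
    near=np.hypot(P[...,0]-ctr[0],P[...,1]-ctr[1])<13
    med=np.median(g[near]); m=near&(g<med-0.4*(med-g[near].min()))
    q=P[m][:,:2]; cc=q.mean(0); cov=np.cov((q-cc).T); w_,v_=np.linalg.eigh(cov); ax=v_[:,1]
    print(n,"slot",cc.round(1),"ext",(4*np.sqrt(w_)).round(1),"ang",np.degrees(np.arctan2(ax[1],ax[0])).round(1))
E
```

```text
side [474.5 298.7] [21.2 18.6 23.  19.2] [70.  77.5 71.9 72.2] 72.8938602506097
top [473.9 296.8] [21.3 21.2 22.  21.1] [71.5 77.  71.3 75. ] 73.73026143894447
top face ((474.31817626953125, 298.5928039550781), (15.110858917236328, 15.581177711486816), 74.44976806640625)
top slot [536.2  29.4] ext [ 7.6 19.3] ang -176.4
side slot [538.1  29. ] ext [ 5.7 19.4] ang -176.1
```

```bash
cat > to.py <<'E'
# usage: to.py x y z [yaw_y_deg]  -> tool-axis shifts left to go
import sys,numpy as np
from bench import manip
s=manip.get_state();R=np.array(s["orientation"]);p=np.array(s["tcp_pos"])
yw=np.degrees(np.arctan2(R[1,1],R[0,1]))
print("t",round(s["time_s"],2),"p",p.round(1),"yaw_y",yw.round(2),"j6",round(s["joint_pos"][5],1),"w",round(s["width"],1),"F",np.round(s["ft_force"],1),"M",np.round(s["torque"],2))
if len(sys.argv)>3:
    t=np.array([float(a) for a in sys.argv[1:4]]);print("shift tool",(R.T@(t-p)).round(1))
    if len(sys.argv)>4:
        d=(float(sys.argv[4])-yw+180)%360-180; print("turn",(-np.radians(d)).round(4))
E
python3 -m creep '[[50,-180,-73,0,0],[50,-180,-73,0,0],[50,-180,-73,0,0],[50,-180,-73,0,0],[50,-180,-73,0,0]]'; python3 to.py 474.3 298.3 241 73.5
```

```text
time_s: 0.52
tcp_pos: [326.5, 420.9, 242.1]
orientation: [[-0.952, 0.306, 0.0], [0.306, 0.952, -0.001], [-0.0, -0.001, -1.0]]
ft_force: [-0.2, 0.4, -1.0]
width: 49.8
t 0.52 p [326.5 420.9 242.1] yaw_y 72.19 j6 -28.3 w 49.8 F [-0.2  0.4 -1. ] M [-0.   -0.06 -0.  ]
shift tool [-178.2  -71.5    1.2]
turn -0.0228
```

```bash

python3 -m creep '[[50,-178,-71.5,0,-0.023],[50,-178,-71.5,0,-0.023],[50,-178,-71.5,0,-0.023],[50,-178,-71.5,0,-0.023],[50,-178,-71.5,0,-0.023]]'
python3 -m creep '[[50,0,0,0,0],[50,0,0,0,0]]'; python3 to.py 474.3 298.3 90 73.5
python3 - <<'E'
from h import *
p,d=grab_frame("side"); cv2.imwrite("pics/side1.png",cv2.cvtColor(p,cv2.COLOR_RGB2BGR))
p2,d=grab_frame("top"); cv2.imwrite("pics/top1.png",cv2.cvtColor(p2,cv2.COLOR_RGB2BGR))
a=cv2.cvtColor(p,cv2.COLOR_RGB2BGR)[180:360,200:400];cv2.imwrite("pics/c1.png",cv2.resize(a,None,fx=3,fy=3))
E
```

```text
time_s: 0.93
tcp_pos: [474.6, 298.0, 241.9]
orientation: [[-0.959, 0.285, -0.0], [0.285, 0.959, -0.001], [-0.0, -0.001, -1.0]]
ft_force: [0.2, 0.5, 0.3]
width: 49.9
time_s: 1.1
tcp_pos: [472.9, 299.8, 241.7]
orientation: [[-0.958, 0.285, -0.001], [0.285, 0.958, -0.0], [0.001, -0.001, -1.0]]
ft_force: [0.6, 1.0, 0.5]
width: 50.1
t 1.1 p [472.9 299.8 241.7] yaw_y 73.43 j6 -48.9 w 50.1 F [0.6 1.  0.5] M [ 0.04 -0.03  0.03]
shift tool [ -1.9  -1.  151.7]
turn -0.0013
```

View pics/c1.png

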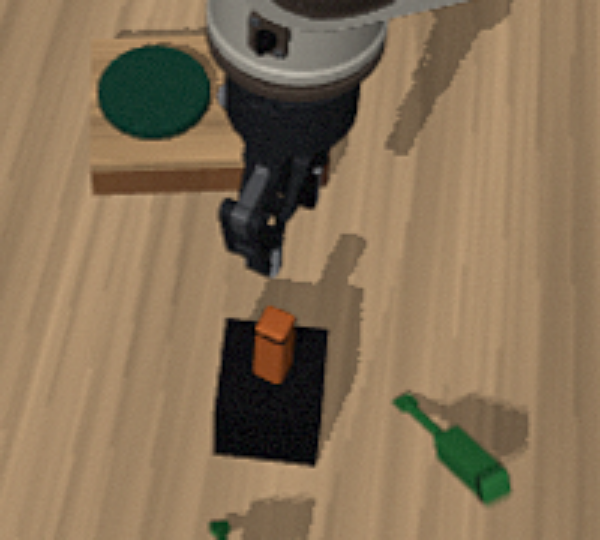

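```bash

python3 -m creep '[[50,-1.5,-1.2,40,0],[50,-1.5,-1.2,75,0],[50,-1.5,-1.2,95,0],[50,-1.5,-1.2,95,0]]'
 python3 to.py 474.3 298.3 90 73.5
python3 - <<'E'
from h import *
for n in("side","top"):
    p,d=grab_frame(n); p=cv2.cvtColor(p,cv2.COLOR_RGB2BGR);cv2.imwrite(f"pics/{n}2.png",p)
    a=p[180:380,180:380] if n=="side" else p[160:300,80:280]
    cv2.imwrite(f"pics/c2{n}.png",cv2.resize(a,None,fx=3,fy=3))
E
```

```text
time_s: 1.53
tcp_pos: [470.6, 299.4, 143.0]
orientation: [[-0.96, 0.281, -0.006], [0.281, 0.96, -0.003], [0.005, -0.004, -1.0]]
ft_force: [-0.5, -0.1, -0.2]
width: 50.3
t 1.53 p [470.6 299.4 143. ] yaw_y 73.66 j6 -49.1 w 50.3 F [-0.5 -0.1 -0.2] M [-0.02 -0.05  0.  ]
shift tool [-4.1  0.2 53. ]
turn 0.0028
```

View pics/c2side.png

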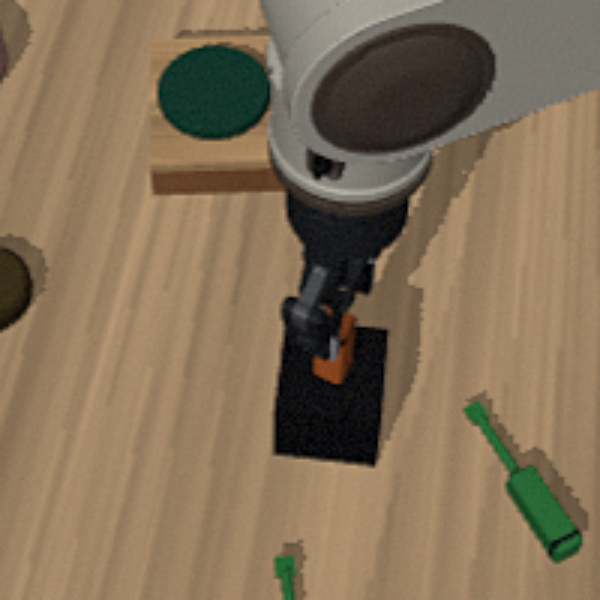

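View pics/c2top.png

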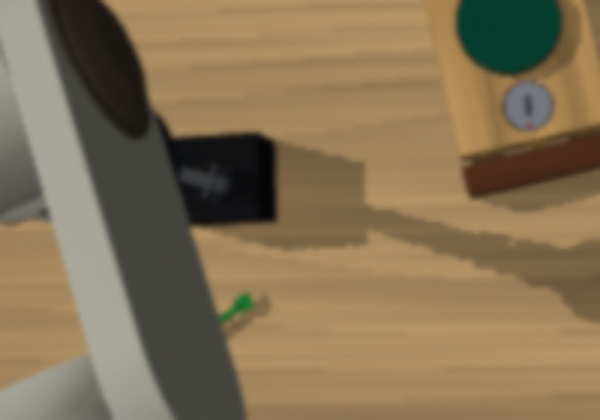

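```bash

python3 -m creep '[[50,0,0,0,0],[50,0,0,0,0],[50,0,0,0,0]]' | head -2
 python3 to.py 474.3 298.3 90 73.5
```

```text
time_s: 1.88
tcp_pos: [473.7, 299.7, 148.8]
t 1.88 p [473.7 299.7 148.8] yaw_y 73.59 j6 -49.1 w 50.1 F [-0.7 -0.1  0. ] M [ 0.04  0.07 -0.03]
shift tool [-0.8 -1.2 58.8]
turn 0.0015
```

```bash

python3 -m creep '[[50,-0.8,-1.2,12,0],[50,-0.8,-1.2,28,0],[50,-0.8,-1.2,42,0],[50,-0.8,-1.2,54,0],[50,-0.8,-1.2,58,0]]' | tail -2
python3 -m creep '[[50,0,0,0,0],[50,0,0,0,0],[50,0,0,0,0]]' | tail -2
 python3 to.py 474.3 298.3 90 73.5
```

```text
ft_force: [-0.3, -0.2, 0.0]
width: 50.1
ft_force: [-0.1, 0.9, 0.7]
width: 49.8
t 2.55 p [474.1 298.   90.1] yaw_y 73.57 j6 -49.3 w 49.8 F [-0.1  0.9  0.7] M [ 0.    0.05 -0.04]
shift tool [-0.1  0.3  0.1]
turn 0.0012
```

Settled at the grasp pose; close.

```bash

python3 -m creep '[[15,0,0,0,0],[15,0,0,0,0],[15,0,0,0,0],[15,0,0,0,0],[15,0,0,0,0]]' | tail -2
python3 -m creep '[[15,0,0,0,0],[15,0,0,0,0]]' | tail -2
 python3 to.py
```

```text
ft_force: [-0.4, -0.4, 6.3]
width: 21.4
ft_force: [-2.5, -2.0, 6.4]
width: 21.5
t 3.13 p [474.  298.   89.9] yaw_y 73.57 j6 -49.3 w 21.5 F [-2.5 -2.   6.4] M [-0.08  0.22 -0.01]
```

```bash

python3 -m creep '[[15,0,0,-8,0],[15,0,0,-20,0],[15,0,0,-36,0],[15,0,0,-54,0],[15,0,0,-72,0]]' | tail -2
python3 -m creep '[[15,0,0,-15,0],[15,0,0,-28,0],[15,0,0,-36,0],[15,0,0,-36,0],[15,0,0,-36,0]]' | tail -2
python3 -m creep '[[15,0,0,0,0],[15,0,0,0,0],[15,0,0,0,0]]' | tail -2
 python3 to.py
python3 - <<'E'
from h import *
for n in("side","top"):
    p,d=grab_frame(n); p=cv2.cvtColor(p,cv2.COLOR_RGB2BGR);cv2.imwrite(f"pics/{n}3.png",p)
    a=p[180:380,180:380] if n=="side" else p[160:300,80:280]
    cv2.imwrite(f"pics/c3{n}.png",cv2.resize(a,None,fx=3,fy=3,interpolation=cv2.INTER_CUBIC))
E
```

```text
ft_force: [-0.1, -0.1, -1.5]
width: 21.5
ft_force: [0.7, 0.4, -1.8]
width: 21.5
ft_force: [-1.0, 0.3, -1.6]
width: 21.5
t 4.22 p [473.5 297.7 196.5] yaw_y 73.56 j6 -49.3 w 21.5 F [-1.   0.3 -1.6] M [-0.02  0.02 -0.04]
```

View pics/c3side.png

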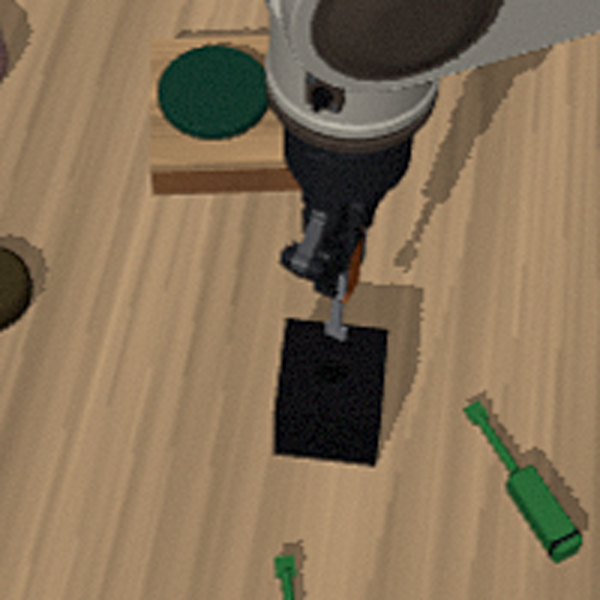

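View pics/c3top.png

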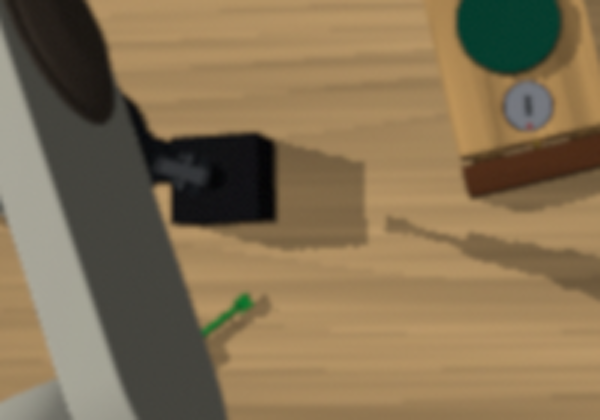

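```bash
python3 - <<'E'
from h import *
im=cv2.imread("pics/side3.png");x,y,w,h=280,265,30,50;F=12
cv2.imwrite("pics/tip3.png",cv2.resize(im[y:y+h,x:x+w],None,fx=F,fy=F,interpolation=cv2.INTER_CUBIC))
print(proj("side",[[473.5,297.7,110.6]]))
r=ray("side",[(288.3,290.3),(295.7,292.7)],110.6);e=r[1]-r[0];print(r,np.degrees(np.arctan2(e[1],e[0])))
# hole center
m=cv2.cvtColor(im,cv2.COLOR_BGR2GRAY)[295:312,280:300];print(m[::2,::2])
E
```

```text
[[292.0112871  291.87623148]]
[[481.56459174 295.36046193 110.6       ]
 [465.76345961 298.28173809 110.6       ]] 169.52556020077296
[[14 16 17 13  8  2 17 15  4 14]
 [11 20  3 16 16 14 14 12  6  8]
 [24 16 20  8 20 23 29 14 18 20]
 [18 14 16 13 12 18 11 12 15 18]
 [18 18 18 12  9  1  0 12  9 17]
 [13 14 11 14 12  9  5  1 24 18]
 [10 10 22  9 17 10 15 17  6 21]
 [ 7 11 22 19 19 16 26 14 13 13]
 [17 11 14  0 14 15 19 15  6 14]]
```

View pics/tip3.png

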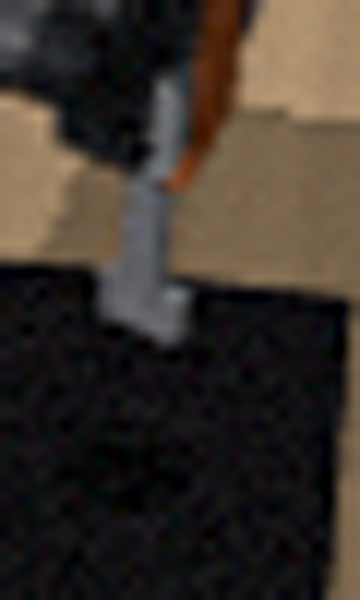

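```bash
python3 to.py 537.5 29.3 170 93.8
```

```text
t 4.32 p [473.7 297.8 196.8] yaw_y 73.56 j6 -49.3 w 21.5 F [ 1.1  0.5 -0.5] M [-0.04 -0.01  0.03]
shift tool [-137.2 -239.4   26.9]
turn -0.3532
```

```bash

python3 -m creep '[[15,-7,-12,0,-0.02],[15,-20,-35,0,-0.06],[15,-36,-63,0,-0.1],[15,-53,-92,0,-0.14],[15,-70,-122,0,-0.18]]' | tail -2
python3 to.py 537.5 29.3 170 93.8
```

```text
ft_force: [1.4, 0.2, -0.6]
width: 21.1
t 4.73 p [506.4 159.9 197.2] yaw_y 84.04 j6 -74.8 w 21.1 F [ 1.4  0.2 -0.6] M [ 0.03 -0.06  0.01]
shift tool [ -44.5 -126.6   27.2]
turn -0.1704
```

```bash

python3 -m creep '[[15,-10,-29,0,-0.04],[15,-20,-57,5,-0.09],[15,-30,-85,10,-0.13],[15,-38,-108,15,-0.16],[15,-44,-124,20,-0.17]]' | tail -2
python3 -m creep '[[15,0,-2,3,0],[15,0,-2,4,0],[15,0,-2,4,0],[15,0,-2,4,0]]' | tail -2
python3 to.py 537.5 29.3 140 93.8
python3 - <<'E'
from h import *
for n in("side","top"):
    p,d=grab_frame(n); p=cv2.cvtColor(p,cv2.COLOR_RGB2BGR);cv2.imwrite(f"pics/{n}4.png",p)
    a=p[150:260,220:340] if n=="side" else p[130:240,200:320]
    cv2.imwrite(f"pics/c4{n}.png",cv2.resize(a,None,fx=5,fy=5,interpolation=cv2.INTER_CUBIC))
E
```

```text
ft_force: [0.5, 0.0, -1.0]
width: 21.4
ft_force: [-0.8, -0.3, -1.0]
width: 21.2
t 5.48 p [536.9  31.9 173.5] yaw_y 93.65 j6 -98.5 w 21.2 F [-0.8 -0.3 -1. ] M [ 0.06 -0.01 -0.08]
shift tool [-0.4 -2.6 33.5]
turn -0.0026
```

View pics/c4side.png

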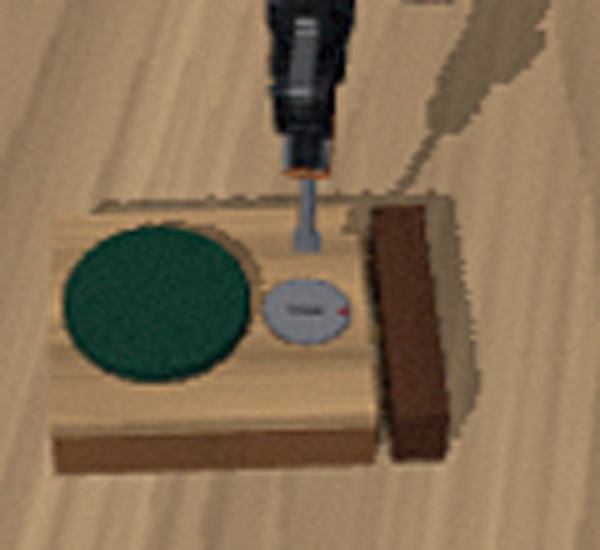

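View pics/c4top.png

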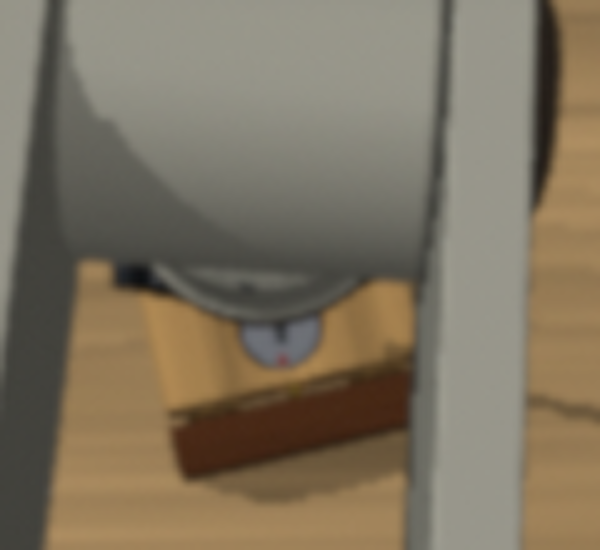

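```bash
python3 - <<'E'
from h import *
print(proj("side",[[536.9,31.9,87.5],[536.9,31.9,41.5],[537.5,29.3,40]]))
im=cv2.imread("pics/side4.png");x,y,w,h=268,180,30,45;F=13
cv2.imwrite("pics/tip4.png",cv2.resize(im[y:y+h,x:x+w],None,fx=F,fy=F,interpolation=cv2.INTER_CUBIC))
E
```

```text
[[281.43005205 200.10088489]
 [281.06050834 212.14040286]
 [280.97497116 211.71753977]]
```

View pics/tip4.png

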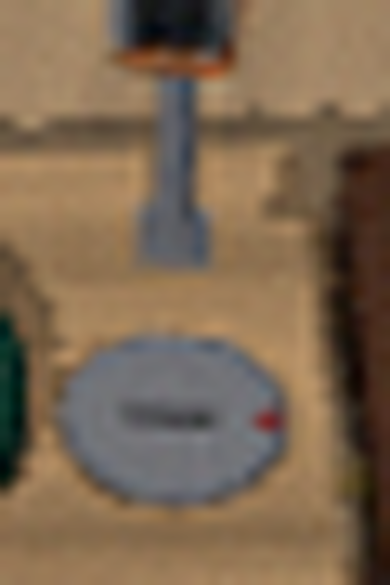

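```bash

python3 -m creep '[[15,0,-1,8,0],[15,0,-2.6,20,0],[15,0,-2.6,32,0],[15,0,-2.6,40,0],[15,0,-2.6,43,0]]' | tail -2
python3 -m creep '[[15,0,0,0,0],[15,0,0,0,0],[15,0,0,0,0]]' | tail -2
python3 to.py 537.5 29.3 126 93.8
python3 - <<'E'
from h import *
p,d=grab_frame("side"); im=cv2.cvtColor(p,cv2.COLOR_RGB2BGR);cv2.imwrite("pics/side5.png",im)
x,y,w,h=262,190,40,36;F=16
cv2.imwrite("pics/tip5.png",cv2.resize(im[y:y+h,x:x+w],None,fx=F,fy=F,interpolation=cv2.INTER_CUBIC))
E
```

```text
ft_force: [-0.3, 0.1, -2.1]
width: 21.1
ft_force: [-0.8, 0.1, -1.5]
width: 21.2
t 6.25 p [537.4  28.4 130.7] yaw_y 93.62 j6 -98.8 w 21.2 F [-0.8  0.1 -1.5] M [ 0.01  0.03 -0.01]
shift tool [-0.1  0.8  4.7]
turn -0.0031
```

View pics/tip5.png

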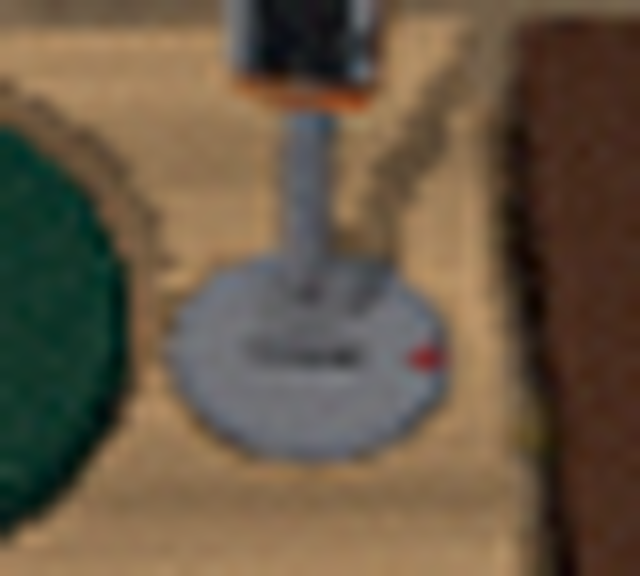

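```bash

python3 -m creep '[[15,0,0.4,1,0],[15,0,0.6,2,0],[15,0,0.6,3,0],[15,0,0.6,4,0],[15,0,0.6,4,0]]' | tail -2
python3 to.py 537.5 29.3 126 93.8
python3 -m creep '[[15,0,0,0.5,0],[15,0,0,1,0],[15,0,0,1.5,0],[15,0,0,2,0],[15,0,0,2,0]]' | tail -2
python3 to.py 537.5 29.3 126 93.8
```

```text
ft_force: [-0.6, 0.6, -2.3]
width: 21.2
t 6.72 p [537.1  29.1 126.1] yaw_y 93.63 j6 -98.7 w 21.2 F [-0.6  0.6 -2.3] M [-0.   -0.03  0.07]
shift tool [-0.5  0.2  0.1]
turn -0.003
ft_force: [0.4, -0.3, -1.7]
width: 21.5
t 7.13 p [537.1  29.1 124.2] yaw_y 93.62 j6 -98.7 w 21.5 F [ 0.4 -0.3 -1.7] M [ 0.   -0.01  0.05]
shift tool [-0.4  0.2 -1.8]
turn -0.0031
```

```bash

python3 -m creep '[[15,0,0,0.5,0],[15,0,0,1,0],[15,0,0,1.5,0],[15,0,0,2,0],[15,0,0,2,0]]' | tail -2
python3 to.py 
python3 -m creep '[[15,0,0,0.5,0],[15,0,0,1,0],[15,0,0,1,0]]' | tail -2
python3 to.py
```

```text
ft_force: [0.3, -0.2, -0.8]
width: 21.0
t 7.55 p [537.1  29.1 122.2] yaw_y 93.62 j6 -98.7 w 21.0 F [ 0.3 -0.2 -0.8] M [0.03 0.01 0.05]
ft_force: [0.2, -0.0, -1.4]
width: 21.2
t 7.8 p [537.1  29.1 121.2] yaw_y 93.62 j6 -98.7 w 21.2 F [ 0.2 -0.  -1.4] M [ 0.01  0.01 -0.  ]
```

```bash

python3 -m creep '[[15,0,0,0,0.06],[15,0,0,0,0.12],[15,0,0,0,0.18],[15,0,0,0,0.24],[15,0,0,0,0.30]]' | tail -2
python3 to.py 
python3 -m creep '[[15,0,0,0,0.06],[15,0,0,0,0.12],[15,0,0,0,0.18],[15,0,0,0,0.24],[15,0,0,0,0.30]]' | tail -2
python3 to.py 
python3 - <<'E'
from h import *
p,d=grab_frame("side"); im=cv2.cvtColor(p,cv2.COLOR_RGB2BGR);cv2.imwrite("pics/side6.png",im)
x,y,w,h=232,180,80,64;F=8
cv2.imwrite("pics/tip6.png",cv2.resize(im[y:y+h,x:x+w],None,fx=F,fy=F,interpolation=cv2.INTER_CUBIC))
E
```

```text
ft_force: [0.2, -1.4, -1.1]
width: 21.3
t 8.22 p [537.2  29.1 121.3] yaw_y 76.26 j6 -81.4 w 21.3 F [ 0.2 -1.4 -1.1] M [-0.09 -0.02  0.06]
ft_force: [-1.0, -2.5, -0.4]
width: 21.5
t 8.63 p [537.1  28.9 121.3] yaw_y 59.08 j6 -64.2 w 21.5 F [-1.  -2.5 -0.4] M [-0.53  0.17  0.07]
```

View pics/tip6.png

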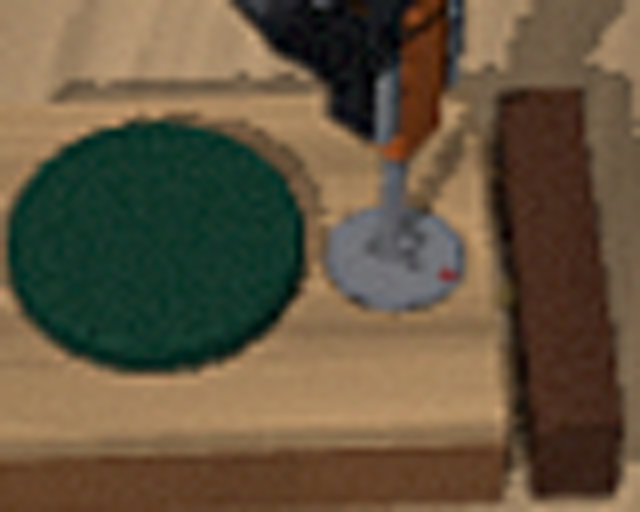

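```bash

python3 -m creep '[[15,0,-0.2,0,0.05],[15,0,-0.4,0,0.10],[15,0,-0.4,0,0.15],[15,0,-0.4,0,0.20],[15,0,-0.4,0,0.2]]' | tail -2
python3 to.py 
python3 -m creep '[[15,0,0,0,0.05],[15,0,0,0,0.10],[15,0,0,0,0.15],[15,0,0,0,0.20],[15,0,0,0,0.2]]' | tail -2
python3 to.py 
```

```text
ft_force: [-0.4, -2.0, -0.3]
width: 21.2
t 9.1 p [536.9  28.6 121.3] yaw_y 47.72 j6 -52.9 w 21.2 F [-0.4 -2.  -0.3] M [-0.51  0.24  0.09]
ft_force: [-2.5, -2.6, 0.3]
width: 21.2
t 9.52 p [536.8  28.5 121.3] yaw_y 36.33 j6 -41.5 w 21.2 F [-2.5 -2.6  0.3] M [-0.84  0.44  0.08]
```

```bash

python3 -m creep '[[15,-0.2,-0.4,0,0],[15,-0.4,-0.8,0,0],[15,-0.4,-0.8,0,0]]' | tail -2
python3 to.py 
python3 -m creep '[[15,0,0,0,0.05],[15,0,0,0,0.10],[15,0,0,0,0.15],[15,0,0,0,0.15]]' | tail -2
python3 to.py 
```

```text
ft_force: [0.5, -0.5, -1.8]
width: 21.5
t 9.77 p [536.6  28.1 121.3] yaw_y 36.44 j6 -41.7 w 21.5 F [ 0.5 -0.5 -1.8] M [-0.13 -0.    0.07]
ft_force: [-0.7, -0.2, 0.3]
width: 20.9
t 10.1 p [536.5  28.  121.3] yaw_y 27.66 j6 -32.9 w 20.9 F [-0.7 -0.2  0.3] M [-0.24  0.15  0.09]
```

```bash

python3 - <<'E'
from h import *
p,d=grab_frame("side"); im=cv2.cvtColor(p,cv2.COLOR_RGB2BGR);cv2.imwrite("pics/side7.png",im)
x,y,w,h=232,180,80,64;F=8
cv2.imwrite("pics/tip7.png",cv2.resize(im[y:y+h,x:x+w],None,fx=F,fy=F,interpolation=cv2.INTER_CUBIC))
E
python3 to.py
python3 -m creep '[[15,0,0,0,0.05],[15,0,0,0,0.10],[15,0,0,0,0.10]]' | tail -2
python3 to.py 
python3 -m creep '[[15,0,0,0,0.05],[15,0,0,0,0.10],[15,0,0,0,0.10]]' | tail -2
python3 to.py
```

```text
t 10.15 p [536.5  28.  121.3] yaw_y 27.83 j6 -33.1 w 21.1 F [-1.1 -1.  -1.3] M [-0.28  0.19  0.06]
ft_force: [-1.4, -1.2, -0.4]
width: 21.4
t 10.4 p [536.5  27.9 121.3] yaw_y 22.0 j6 -27.2 w 21.4 F [-1.4 -1.2 -0.4] M [-0.3   0.31  0.07]
ft_force: [-2.5, -1.8, 0.2]
width: 21.2
t 10.65 p [536.4  27.9 121.3] yaw_y 16.32 j6 -21.5 w 21.2 F [-2.5 -1.8  0.2] M [-0.38  0.55  0.1 ]
```

View pics/tip7.png

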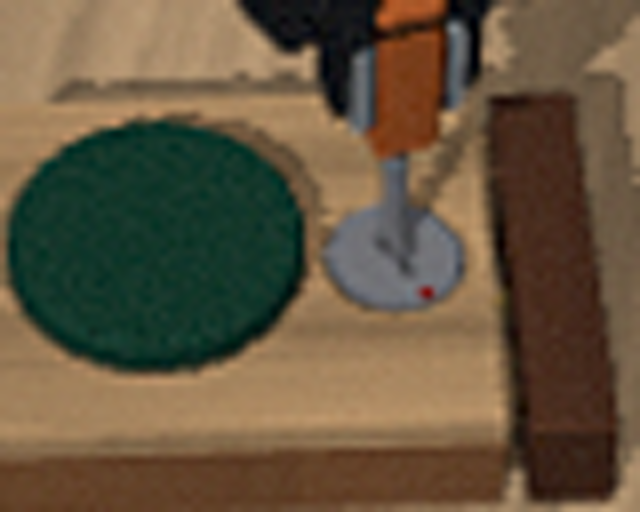

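```bash

python3 -m creep '[[15,-0.1,-0.35,0,0.03],[15,-0.2,-0.7,0,0.06],[15,-0.2,-0.7,0,0.1],[15,-0.2,-0.7,0,0.1]]' | tail -2
python3 to.py 
python3 -m creep '[[15,0,0,0,0.05],[15,0,0,0,0.10],[15,0,0,0,0.10],[15,0,0,0,0.1]]' | tail -2
python3 to.py
```

```text
ft_force: [-0.3, -0.3, -1.6]
width: 21.5
t 10.98 p [536.   27.7 121.3] yaw_y 10.65 j6 -15.9 w 21.5 F [-0.3 -0.3 -1.6] M [-0.02 -0.03  0.15]
ft_force: [-0.3, 0.1, -1.9]
width: 21.6
t 11.32 p [535.9  27.6 121.3] yaw_y 5.06 j6 -10.3 w 21.6 F [-0.3  0.1 -1.9] M [-0.01  0.15  0.18]
```

```bash

python3 -m creep '[[15,0,0,0,0.04],[15,0,0,0,0.08],[15,0,0,0,0.08],[15,0,0,0,0.08]]' | tail -2
python3 to.py
python3 -m creep '[[15,0,0,0,0],[15,0,0,0,0]]' | tail -2
python3 to.py
python3 - <<'E'
from h import *
p,d=grab_frame("side"); im=cv2.cvtColor(p,cv2.COLOR_RGB2BGR);cv2.imwrite("pics/side8.png",im)
x,y,w,h=262,180,60,70;F=8
cv2.imwrite("pics/tip8.png",cv2.resize(im[y:y+h,x:x+w],None,fx=F,fy=F,interpolation=cv2.INTER_CUBIC))
E
python3 to.py
```

```text
ft_force: [-1.9, 0.0, -0.6]
width: 21.1
t 11.65 p [535.9  27.6 121.3] yaw_y 0.44 j6 -5.7 w 21.1 F [-1.9  0.  -0.6] M [-0.11  0.3   0.16]
ft_force: [-1.6, 0.4, -1.3]
width: 21.5
t 11.82 p [535.9  27.6 121.3] yaw_y 0.34 j6 -5.6 w 21.5 F [-1.6  0.4 -1.3] M [-0.11  0.32  0.12]
t 11.87 p [535.9  27.6 121.3] yaw_y 0.32 j6 -5.6 w 21.3 F [-1.4 -0.8 -0.4] M [-0.06  0.34  0.17]
```

View pics/tip8.png

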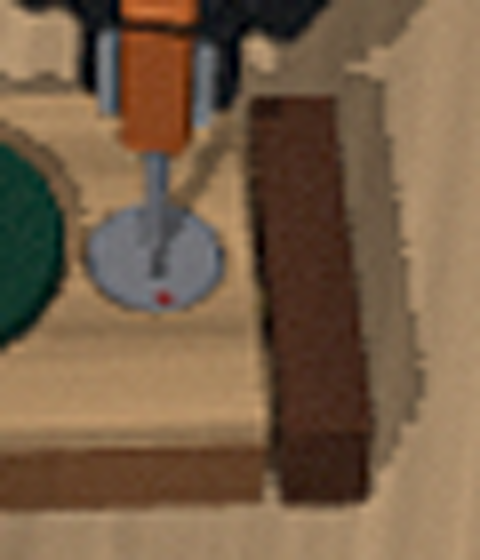

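```bash

for i in 1 2 3 4; do python3 -m creep '[[15,0,0,0,0]]' >/dev/null; python3 to.py; done
python3 -m creep '[[15,0,0,0,0.04],[15,0,0,0,0.08],[15,0,0,0,0.08]]' >/dev/null; python3 to.py
for i in 1 2 3 ; do python3 -m creep '[[15,0,0,0,0]]' >/dev/null; python3 to.py; done
```

```text
t 11.95 p [535.9  27.5 121.3] yaw_y 0.28 j6 -5.6 w 21.3 F [-0.9 -0.1 -0.7] M [-0.1   0.31  0.14]
t 12.03 p [535.9  27.6 121.3] yaw_y 0.26 j6 -5.5 w 21.4 F [-1.1 -1.2 -1.3] M [-0.04  0.33  0.17]
t 12.12 p [535.9  27.5 121.3] yaw_y 0.25 j6 -5.5 w 21.4 F [-1.  -0.9 -0.4] M [-0.03  0.31  0.1 ]
t 12.2 p [535.9  27.5 121.3] yaw_y 0.24 j6 -5.5 w 21.4 F [-1.5  0.1 -0.7] M [-0.07  0.43  0.24]
t 12.45 p [535.8  27.5 121.3] yaw_y -4.46 j6 -0.8 w 21.3 F [-2.6 -0.  -0.2] M [-0.08  0.55  0.23]
t 12.53 p [535.8  27.5 121.3] yaw_y -4.28 j6 -1.0 w 21.3 F [-2.6 -0.6 -0.7] M [-0.11  0.56  0.19]
t 12.62 p [535.8  27.5 121.3] yaw_y -4.27 j6 -1.0 w 21.3 F [-2.7  0.  -0.4] M [-0.07  0.66  0.22]
t 12.7 p [535.9  27.6 121.3] yaw_y -4.3 j6 -1.0 w 21.1 F [-2.2 -0.2 -0.5] M [-0.11  0.63  0.21]
```

```bash

python3 -m creep '[[15,0,-0.3,0,-0.03],[15,0,-0.6,0,-0.07],[15,0,-0.6,0,-0.07]]' >/dev/null; python3 to.py
python3 -m creep '[[15,0,0,-1,0],[15,0,0,-3,0],[15,0,0,-6,0],[15,0,0,-10,0],[15,0,0,-14,0]]' >/dev/null; python3 to.py
python3 -m creep '[[15,0,0,-6,0],[15,0,0,-16,0],[15,0,0,-28,0],[15,0,0,-40,0],[15,0,0,-46,0]]' >/dev/null
python3 -m creep '[[15,0,0,0,0],[15,0,0,0,0]]' >/dev/null; python3 to.py
python3 - <<'E'
from h import *
p,d=grab_frame("side"); im=cv2.cvtColor(p,cv2.COLOR_RGB2BGR);cv2.imwrite("pics/side9.png",im)
x,y,w,h=232,170,90,75;F=8
cv2.imwrite("pics/tip9.png",cv2.resize(im[y:y+h,x:x+w],None,fx=F,fy=F,interpolation=cv2.INTER_CUBIC))
E
python3 to.py 474 298 200 73.5
```

```text
t 12.95 p [535.6  27.6 121.3] yaw_y -0.19 j6 -5.1 w 21.4 F [ 0.1 -0.1 -2.5] M [-0.13 -0.15  0.12]
t 13.37 p [535.4  27.6 136. ] yaw_y -0.36 j6 -4.9 w 21.7 F [-0.5  0.7 -2. ] M [-0.02 -0.01 -0.  ]
t 13.95 p [535.4  27.6 181.7] yaw_y -0.35 j6 -4.9 w 21.2 F [-0.2 -0.4 -1.2] M [-0.   -0.03  0.01]
t 14.0 p [535.2  27.6 181.1] yaw_y -0.35 j6 -4.9 w 21.4 F [ 1.  -0.1 -1.4] M [-0.02 -0.   -0.03]
shift tool [270.  -62.8 -18.9]
turn -1.2888
```

View pics/tip9.png

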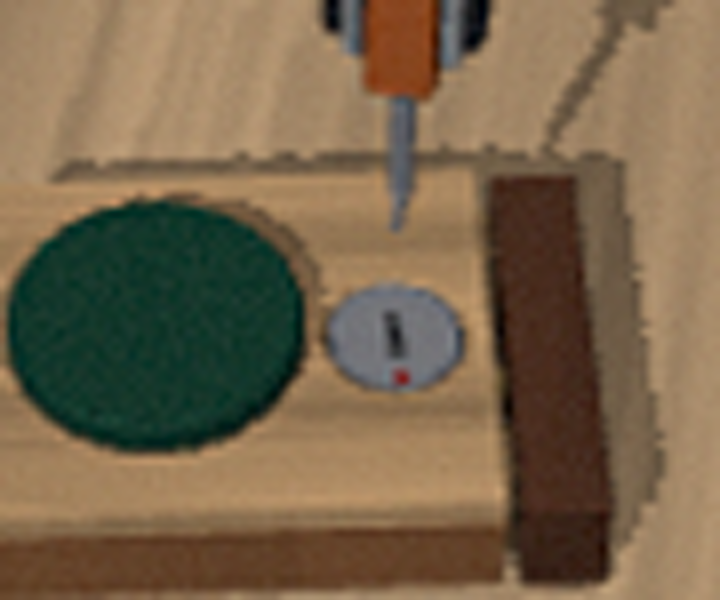

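```bash

python3 -m creep '[[15,6,-1,-10,-0.08],[15,22,-5,-16,-0.2],[15,44,-10,-16,-0.32],[15,70,-16,-16,-0.44],[15,96,-22,-16,-0.56]]' >/dev/null
python3 to.py 474 298 197 73.5
```

```text
t 14.42 p [513.4 124.5 196.6] yaw_y 32.03 j6 -26.8 w 21.3 F [ 0.6 -0.1 -1.1] M [ 0.04 -0.04  0.1 ]
shift tool [168.   58.7  -0.4]
turn -0.7238
```

```bash

python3 -m creep '[[15,26,9,0,-0.12],[15,54,19,0,-0.24],[15,84,29,0,-0.36],[15,112,39,0,-0.48],[15,136,47,0,-0.58]]' >/dev/null
python3 to.py 474 298 197 73.5
```

```text
t 14.83 p [481.4 265.8 196.6] yaw_y 65.36 j6 -44.5 w 21.4 F [ 0.2 -0.4 -1.4] M [ 0.05 -0.02  0.04]
shift tool [20.1 26.1 -0.4]
turn -0.142
```

```bash

python3 -m creep '[[15,11,15,0,-0.09],[15,17,22,0,-0.14],[15,20,26,0,-0.142],[15,20,26,0,-0.142],[15,20,26,0,-0.142]]' >/dev/null
python3 -m creep '[[15,0,0,0,0],[15,0,0,0,0],[15,0,0,0,0]]' >/dev/null
python3 to.py 474 298 197 73.5
python3 - <<'E'
from h import *
for n in("side","top"):
    p,d=grab_frame(n); p=cv2.cvtColor(p,cv2.COLOR_RGB2BGR);cv2.imwrite(f"pics/{n}10.png",p)
im=cv2.imread("pics/side10.png");im3=cv2.imread("pics/side3.png")
x,y,w,h=265,255,50,65;F=8
f=lambda i:cv2.resize(i[y:y+h,x:x+w],None,fx=F,fy=F,interpolation=cv2.INTER_CUBIC)
cv2.imwrite("pics/tip10.png",np.hstack([f(im3),f(im)]))
E
```

```text
t 15.5 p [475.4 295.5 197.3] yaw_y 73.02 j6 -49.0 w 21.0 F [ 0.5 -1.3 -1.7] M [0.04 0.04 0.04]
shift tool [2.1 1.9 0.3]
turn -0.0083
```

View pics/tip10.png

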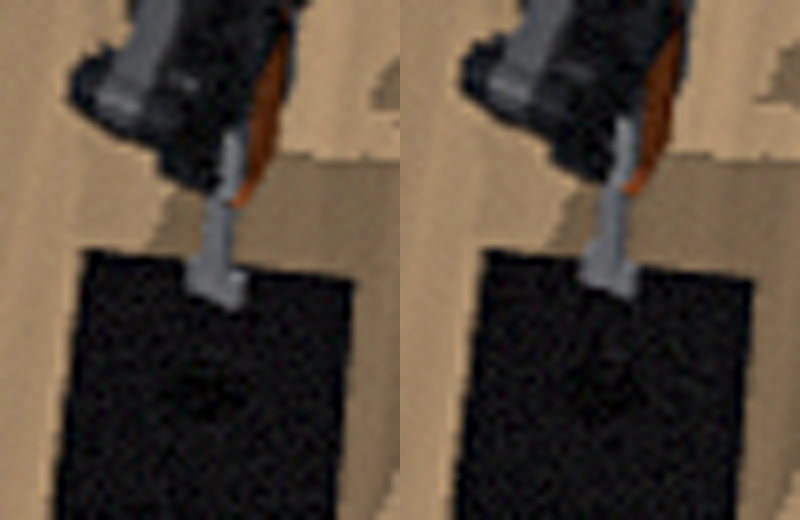

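```bash

python3 -m creep '[[15,1,1,8,0],[15,2,2,20,0],[15,2,2,30,0],[15,2,2,36,0],[15,2,2,38,0]]' >/dev/null
python3 -m creep '[[15,0,0,0,0],[15,0,0,0,0],[15,0,0,0,0]]' >/dev/null
python3 to.py 474 298 90 73.5
```

```text
t 16.27 p [474.  298.7 159.7] yaw_y 73.11 j6 -48.8 w 21.4 F [ 0.2  0.6 -0.7] M [ 0.03 -0.01 -0.03]
shift tool [-0.1 -0.7 69.7]
turn -0.0068
```

```bash

python3 -m creep '[[15,0,-0.6,4,0],[15,0,-0.6,9,0],[15,0,-0.6,14,0],[15,0,-0.6,18,0],[15,0,-0.6,20,0]]' >/dev/null;python3 to.py 474 298 90 73.5
python3 -m creep '[[15,0,0,5,0],[15,0,0,12,0],[15,0,0,19,0],[15,0,0,26,0],[15,0,0,30,0]]' >/dev/null;python3 to.py 474 298 90 73.5
```

```text
t 16.68 p [473.4 297.9 138.3] yaw_y 73.11 j6 -48.8 w 21.5 F [-0.5  0.5 -1.8] M [ 0.   -0.01  0.02]
shift tool [-0.6  0.3 48.3]
turn -0.0068
t 17.1 p [473.3 297.9 108. ] yaw_y 73.11 j6 -48.8 w 21.5 F [-0.3  0.1 -1. ] M [ 0.01 -0.05 -0.05]
shift tool [-0.6  0.3 18. ]
turn -0.0068
```

```bash

python3 -m creep '[[15,-0.4,0.2,4,0],[15,-0.4,0.2,8,0],[15,-0.4,0.2,12,0],[15,-0.4,0.2,15,0],[15,-0.4,0.2,16,0]]' >/dev/null;python3 to.py 474 298 90 73.5
python3 -m creep '[[15,0,0,0.5,0],[15,0,0,1,0],[15,0,0,1.5,0],[15,0,0,2,0],[15,0,0,2,0]]' >/dev/null;python3 to.py 474 298 90 73.5
```

```text
t 17.52 p [474.  298.1  92.7] yaw_y 73.11 j6 -48.8 w 21.3 F [-1.  -0.3 -1.8] M [ 0.02  0.04 -0.02]
shift tool [-0.  -0.1  2.7]
turn -0.0068
t 17.93 p [474.1 298.1  91.3] yaw_y 73.11 j6 -48.8 w 21.3 F [-0.3  0.9 -2. ] M [-0.03 -0.01  0.03]
shift tool [ 0.1 -0.2  1.3]
turn -0.0068
```

```bash

python3 -m creep '[[15,0,0,0.5,0],[15,0,0,1,0],[15,0,0,1.2,0],[15,0,0,1.2,0]]' >/dev/null;python3 to.py 474 298 90 73.5
python3 -m creep '[[15,0,0,0.4,0],[15,0,0,0.8,0],[15,0,0,0.8,0]]' >/dev/null;python3 to.py 474 298 90 73.5
```

```text
t 18.27 p [474.1 298.1  90. ] yaw_y 73.11 j6 -48.8 w 21.3 F [ 0.4  0.3 -1.5] M [-0.02 -0.02 -0.04]
shift tool [ 0.1 -0.1  0. ]
turn -0.0068
t 18.52 p [474.2 298.1  89.9] yaw_y 73.11 j6 -48.8 w 21.5 F [-3.1 -1.6  8.2] M [-0.32  0.58 -0.01]
shift tool [ 0.1 -0.2 -0.1]
turn -0.0068
```

```bash

python3 -m creep '[[26,0,0,0,0],[34,0,0,0,0],[50,0,0,0,0],[50,0,0,0,0],[50,0,0,0,0]]' >/dev/null;python3 to.py
python3 -m creep '[[50,0,0,-8,0],[50,0,0,-20,0],[50,0,0,-36,0],[50,0,0,-54,0],[50,0,0,-72,0]]' >/dev/null
python3 -m creep '[[50,0,0,-18,0],[50,0,0,-36,0],[50,0,0,-50,0],[50,0,0,-60,0],[50,0,0,-60,0]]' >/dev/null
python3 to.py 300 420 240
```

```text
t 18.93 p [474.1 298.1  89.2] yaw_y 73.11 j6 -48.8 w 50.1 F [-0.3 -0.4  0.2] M [-0.03  0.03  0.  ]
t 19.77 p [474.7 298.4 224.2] yaw_y 73.11 j6 -48.8 w 50.0 F [-0.4  0.7 -0.2] M [-0.   -0.05 -0.02]
shift tool [202.5  65.6 -16.2]
```

Move aside so the views are clear.

```bash

python3 -m creep '[[50,15,6,-3,0],[50,45,18,-6,0],[50,80,30,-10,0],[50,115,42,-10,0],[50,150,52,-10,0]]' >/dev/null
python3 -m creep '[[50,35,18,0,0],[50,70,36,0,0],[50,100,50,0,0],[50,110,60,0,0],[50,110,60,0,0]]' >/dev/null
python3 -m creep '[[50,0,0,0,0],[50,0,0,0,0]]' >/dev/null
python3 to.py
python3 - <<'E'
from h import *
for n in("side","top"):
    p,d=grab_frame(n); p=cv2.cvtColor(p,cv2.COLOR_RGB2BGR);cv2.imwrite(f"pics/{n}11.png",p);np.save(f"{n}11.npy",d)
a=cv2.imread("pics/side11.png")[180:330,215:325];b=cv2.imread("pics/top11.png")[140:270,95:295]
cv2.imwrite("pics/c11s.png",cv2.resize(a,None,fx=4,fy=4,interpolation=cv2.INTER_CUBIC));cv2.imwrite("pics/c11t.png",cv2.resize(b,None,fx=4,fy=4,interpolation=cv2.INTER_CUBIC))
E
```

```text
t 20.77 p [258.4 480.3 230.8] yaw_y 73.09 j6 -19.5 w 50.1 F [ 0.6 -0.1  0.7] M [-0.05 -0.    0.03]
```

View pics/c11s.png

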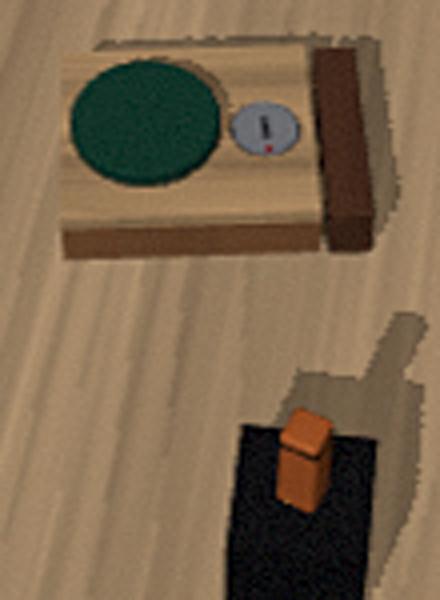

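View pics/c11t.png

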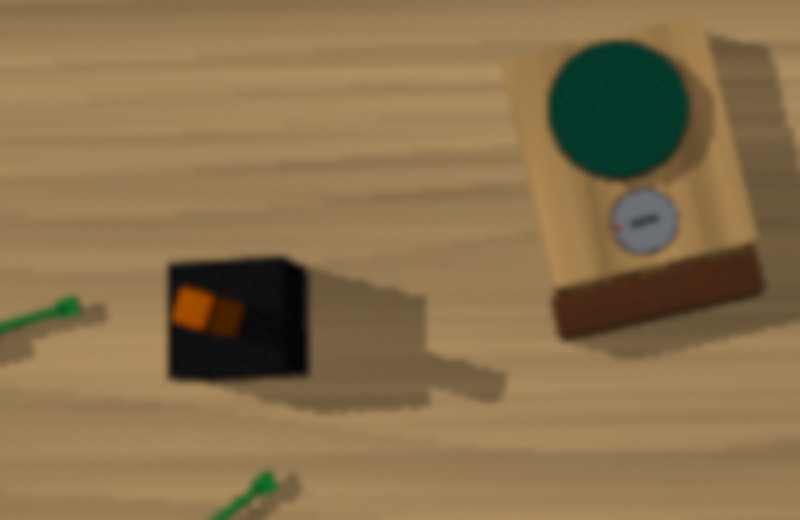

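```bash
python3 - <<'E'
from h import *
# plinth axis direction
yaw=np.radians(13.2);ex=np.array([np.cos(yaw),np.sin(yaw)]);ey=np.array([-ex[1],ex[0]])
for tag in("0","11"):
  for n,(x,y,w,h),ctr in (("top",(243,182,26,26),(536.1,29.6)),("side",(268,202,28,22),(538.1,29.5))):
    im=cv2.imread(f"pics/{n}{tag}.png");F=20
    c=cv2.resize(im[y:y+h,x:x+w],None,fx=F,fy=F,interpolation=cv2.INTER_CUBIC)
    g=cv2.cvtColor(c,cv2.COLOR_BGR2GRAY)
    yy,xx=np.mgrid[:g.shape[0],:g.shape[1]];P=ray(n,np.c_[((xx+.5)/F-.5+x).ravel(),((yy+.5)/F-.5+y).ravel()],40).reshape(*g.shape,3)
    near=np.hypot(P[...,0]-ctr[0],P[...,1]-ctr[1])<12
    med=np.median(g[near]); m=near&(g<med-0.4*(med-g[near].min()))
    q=P[m][:,:2]; cc=q.mean(0); w_,v_=np.linalg.eigh(np.cov((q-cc).T)); ax=v_[:,1]
    # cheek: dark brown saturated, on z=40 plane; outer-face position profile along plinth -x at several ey
    big=cv2.resize(im,None,fx=4,fy=4,interpolation=cv2.INTER_CUBIC)
    res=[]
    for s in(-55,-30,0,30,55):
        t=np.arange(20,75,.25); pts=np.array(ctr)[None]-t[:,None]*ex+s*ey
        uv=proj(n,np.c_[pts,np.full(len(t),40.)]).astype(np.float32)
        prof=cv2.remap(cv2.cvtColor(im,cv2.COLOR_BGR2GRAY).astype(np.float32),uv[:,:1],uv[:,1:],cv2.INTER_LINEAR).ravel()
        gr=np.convolve(np.diff(prof),np.ones(12)/12,'same'); k=np.argmax(gr[60:])+60; res.append(float(t[k]))
    print(tag,n,"slot",np.degrees(np.arctan2(ax[1],ax[0])).round(1)%180,"outer edge",res)
E
```

```text
0 top slot 3.9000000000000057 outer edge [69.75, 69.25, 69.75, 68.25, 67.5]
0 side slot 4.0 outer edge [66.5, 66.25, 65.75, 67.0, 66.75]
11 top slot 104.8 outer edge [67.5, 66.5, 64.75, 65.5, 64.5]
11 side slot 105.9 outer edge [63.75, 63.75, 63.25, 62.5, 62.25]
```

```bash
python3 - <<'E'
from h import *
for tag in("0","11"):
    im=cv2.imread(f"pics/side{tag}.png");W=depth2w("side",np.load(f"side{tag}.npy"));hsv=cv2.cvtColor(im,cv2.COLOR_BGR2HSV)
    m=np.zeros(im.shape[:2],bool);m[275:315,275:310]=1;m&=(hsv[...,0]<14)&(hsv[...,1]>170)&(hsv[...,2]>60)
    p=W[m];t=p[p[:,2]>125];print(tag,m.sum(),np.percentile(p[:,2],[90,98]).round(1),t.mean(0).round(1))
print(manip.hand_in())
E
```

```text
0 262 [131.1 132.9] [475.6 299.9 130. ]
11 265 [131.1 132.5] [475.8 300.1 129.8]
the job is handed in; nothing more can be done
None
```

The screwdriver is back in its block and released, the cam has clamped the cheek against the pads, and the job is handed in at about 21 s. No verdict was reported.

- **Turning the cam:** I gripped the orange driver, seated the blade about 5 mm into the 6 mm slot with no measurable down force, and turned clockwise. The resisting torque rose from about 0.07 to 0.21 N m. By the given 0.45 N m per rad, that is roughly 0.3 rad past where the cheek met the pads, and I stopped there.
- **Cam and cheek:** Pictures before and after put the cam about 1.38 rad further round, at about 1.54 if it started at 0.16. The cheek's outer edge moved 2–5 mm towards the plinth at each point measured, about 3.5 mm on average. It looks parallel to the plinth, and the cam has not sprung back.
- **Driver back in the block:** The gripper met the block with 8 N at the same height as when it picked the driver up. After release, the handle top is within about 0.3 mm of where it started.

**Disagreements and doubts:**
- The tool turned about 1.71 rad but the cam only about 1.38. The difference is play in the slot plus, probably, some twist of the driver in the grip.
- The torque readings were noisy by about ±0.03 to 0.05 N m, so how tight it is carries that uncertainty.
- Side forces reached about 4 N while turning, and I eased them by small shifts.
- The two green drivers toppled early on. The gripper was about 100 mm above them and the force readings showed no contact, so they seem to have fallen on their own.

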